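# Fetch the instrument case from behind the bottles

### The job

In the dressing tray the steel instrument case lies behind a round bottle, a square bottle and a lidded jar, which stand so close that nobody can get hold of it. Stand all three in the empty steel side tray, then lay the case lengthwise, flat inside the wire steriliser basket, and only then put the bottles and the jar back, each on the very spot in the dressing tray where it stood before. Keep the bottles and jar upright all the way, and do not knock over or push away the vial or the swab pot beside the case.

Things in the scene. Friction and masses are not known exactly. Their poses are not given: they have to be found in the camera images.
- dressing_tray: Fixed low steel tray, the large one with all the things in it. Inner size 184 (its x) by 276 (its y) mm, rim 14 mm high, floor 3 mm above the desk. Origin: centre of its underside, on the desk; its -x side faces the robot: there the two bottles and the jar stand in a row along y, about 70 mm apart between centres. Between it and the robot lies a loose kidney dish, 32 mm high.
- case: Closed flat steel instrument case (lid does not open), 170 (its x, lengthwise) by 56 (its y) by 34 mm high; the lower 16 mm are 2 mm narrower than the lid above. Loose, 0.2 to 0.4 kg. Origin: centre of its underside; z up. At the start it lies with its length along the tray's y, 3 to 12 mm behind the row of bottles and jar, with about 27 mm free behind it.
- round_bottle: Round amber glass bottle with white cap, 56 mm diameter, 122 mm high over all; shoulder narrows from 78 mm up, the cap is 30 mm in diameter and runs from 96 to 122 mm above its foot. Loose, 0.16 to 0.29 kg. Origin: centre of its underside; z up.
- square_bottle: White plastic bottle of square section 52 by 52 mm, 112 mm high over all; shoulder from 78 to 86 mm, the round grey cap is 26 mm in diameter and runs from 86 to 112 mm above its foot. Loose, 0.13 to 0.24 kg. Origin: centre of its underside; x and y square to its sides; z up.
- jar: Round steel dressing jar with its lid on (lid fixed to it), 62 mm diameter at the lid (50 to 60 mm above its foot), 58 mm below it, lid top at 66 mm; on the lid a round knob, 18 mm in diameter from 71 to 88 mm above the foot. Loose, 0.15 to 0.26 kg. Origin: centre of its underside; z up.
- side_tray: Fixed empty low tray of plain steel sheet, to the left or right of the dressing tray. Inner size 240 (its x) by 160 (its y) mm, rim 14 mm high, floor 3 mm above the desk. Origin: centre of its underside, on the desk.
- basket: Fixed shallow wire steriliser basket, on the other side. Inner size 216 (its x, lengthwise) by 96 (its y) mm, rim 12 mm high, floor 3 mm above the desk. Origin: centre of its underside, on the desk.
- vial: Bystander: small brown glass vial with aluminium cap, 24 mm diameter, 56 mm high, in a back corner of the dressing tray, beyond one end of the case. Loose. Origin: centre of its underside.
- swab_pot: Bystander: small steel pot, 34 mm diameter, 48 mm high, with swab sticks standing up to 84 mm, in the other back corner of the dressing tray. Loose. Origin: centre of its underside.
Things that resemble listed ones, but are neither listed nor needed, are in the scene too. What is shaped like the round_bottle but blue is not meant.

How it is judged:
By the outcome, as a careful person would: the job done as asked, in the order asked, and still so for the second after the job is handed in, with the robot touching nothing.
It also fails if it takes over 141 s, if anything falls off the work surface, if the arm or the gripper's body presses on something with over 40 N, if the wrist force passes 120 N, or if a joint passes its speed limit or range.

### The arm

A 7-joint arm with a two-finger parallel gripper is mounted at the origin on the work surface. World frame = base frame: x ahead of the robot, y to its left, z up, the work surface at z = 0. Lengths are in m, angles in rad, forces in N, time in s.
With the tool pointing down it reaches from about 0.4 to 0.85 m from the base axis. Payload 10.4 kg.
Tool frame: the origin (TCP) lies at the centre of the arm's flange, where the gripper is bolted on; the fingertips stand 173 mm ahead of it and the grasp point (between the pads) lies 155 mm ahead of it; x points along the fingers, y is the direction in which the jaws open and shut, and the axes are right-handed (so a half turn about x gives the same grasp; the last joint's range is limited). The gripper opens to 85 mm and grips with 20 to 120 N. Pads are 22 mm wide; open, the fingers measure 114 mm over their backs; the gripper's body (76 mm by 85 mm) begins 54 mm behind the grasp point. The pads swing forward as they close: fully open they stand 13 mm farther back than shut.
Start: joints at [1.163, 0.332, -0.065, 1.46, 0.022, 1.35, -0.088], TCP at [0.235, -0.579, 0.405] pointing down, gripper open.
Joint ranges: [-2.6, 2.6], [-0.5, 2.12], [-1.47, 1.34], [0.16, 2.42], [-1.27, 4.41], [0.06, 2.06], [-2.6, 2.6]. Speed limits (rad/s): [2.22, 2.22, 2.79, 2.79, 3.14, 3.14, 3.14].

### API

Orientations are given as [roll, pitch, yaw] about the fixed x, y, z axes, in that order (R = Rz(yaw) Ry(pitch) Rx(roll)).
In Python, from station import * gives the robot as it stands. Calls block until the motion is done:
- move_pose(position, orientation): joint-space move of the TCP to a pose.
- servo_line(position, velocity=0.15, rot=None): straight line of the TCP; rot=None keeps the orientation; velocity is the mean speed in m/s.
- movej(angles): joint-space move.
- gripper_to(opening, strength=None): finger opening in m; strength is the grip in N (None keeps the last); returns when the fingers have stopped.
- pause(seconds).
- ik(position, orientation): joint angles nearest the present ones, or None.
- get_state(): the state.
- get_image(name): name is "scene" or "top" or "wrist"; returns (picture, depth): 480x640x3 uint8, red, green, blue; 480x640 float32, m along the optical axis (not along the pixel's ray), 0 where there is no reading.
- camera_model(name): a dict with "vertical_fov" (degrees; the focal length in pixels is half the picture's height over the tangent of half this angle, whatever the lens; pixels are square), "cx", "cy" (the principal point, pixels), "position" and "rotation" of the camera in the world; the wrist camera has in their place "T_tool_cam" (4x4, takes a point from camera to tool coordinates, whose origin is the TCP and whose axes are the tool frame's). Camera axes: x right, y down, z forward; pixel columns grow to the right and rows downward; lengths in m; the calibration is good to about 2 mm. A picture is of the moment at which its call begins: read the wrist's pose just before it. camera_model takes no time and is no camera call.
A pose or a line that the arm cannot do raises IKError and nothing moves.
- sign_off(): hands the job in, once; it reports no verdict.
Trained networks look in the newest picture that a camera, given by its name, has taken for a name from the list of things; names that differ only in an ending like _2 or _b are one class to them, and where a whole thing is asked for, a point or a joint stands for the part that bears it (a point fixed in the world has none). Each returns a list of dicts, best first, with "p" (0 to 1); they miss things now and then, are a little off and sometimes report something else, mostly with a low value. They report only what shows in the picture. A call takes as long as a camera call. They do not tell look-alikes from the thing itself.
- spot_in(query, camera): "rect" ([centre column, centre row, width, height] in pixels, round what is visible of it).
- outline_of(query, camera): "mask" (480x640 bool, what is visible of it) and "rect" ([centre column, centre row, width, height] in pixels, round what is visible of it).
- pinpoint(query, camera): "xy" ([column, row] in pixels: a listed point, or the origin of a listed thing).
The state is a dict: "t": time; "joint_pos": joint angles; "dq": joint speeds; "tau": joint torques, N m; "ee_pos": TCP position; "orientation": TCP orientation; "force": force on the tool from outside, world axes, zero at the start; "torque": the same for the moment, N m; "finger_gap": finger opening in m.
Only numpy, scipy, OpenCV 4.12 (cv2) and the standard library are available. Lean on these libraries where they do the work, as an engineer would, in place of code of your own. Each camera call takes 0.05 s, during which the arm holds its last target. There are 200 camera calls.

## Working session

There is one attempt and no reset: what is moved stays moved. The work goes in short steps, each a Python script; the robot and the scene stay as the last script left them, time stands still between calls to the robot, and variables do not carry over. Pictures are saved under pics/ and viewed, about 12 in all and at most 16, crops included, and the job is handed in when it is done.

```bash
ls; mkdir -p pics
python3 - <<'E'
from station import *
import cv2,numpy as np
for n in ("scene","top"):
    p,d=get_image(n); cv2.imwrite(f"pics/{n}0.png",p[:,:,::-1]); np.save(f"pics/{n}0.npy",d)
    m=camera_model(n); print(n,m)
    for q in ["dressing_tray","case","round_bottle","square_bottle","jar","side_tray","basket","vial","swab_pot"]:
        print(q,[(np.round(r["rect"]).tolist(),round(r["p"],2)) for r in spot_in(q,n)])
print(camera_model("wrist")); print(get_state())
E
```

```text
pics
scene {'vertical_fov': 56.62734170968557, 'cx': 322.78120562513334, 'cy': 234.03739402854225, 'position': array([ 1.06770086, -0.45041473,  0.60588601]), 'rotation': array([-2.23465115, -0.02109925,  0.86907082])}
dressing_tray []
case [([348.0, 271.0, 81.0, 60.0], 0.96)]
round_bottle [([322.0, 190.0, 28.0, 54.0], 0.92), ([334.0, 234.0, 26.0, 61.0], 0.83)]
square_bottle [([355.0, 223.0, 32.0, 54.0], 0.89)]
jar [([303.0, 259.0, 34.0, 46.0], 0.81), ([398.0, 237.0, 18.0, 46.0], 0.18)]
side_tray [([414.0, 193.0, 121.0, 66.0], 0.65)]
basket [([143.0, 335.0, 132.0, 105.0], 0.68)]
vial [([308.0, 294.0, 13.0, 27.0], 0.86)]
swab_pot [([398.0, 239.0, 17.0, 41.0], 0.86)]
top {'vertical_fov': 44.67346636542825, 'cx': 316.5117418493199, 'cy': 240.2628224380698, 'position': array([0.31500166, 0.0177157 , 1.14141299]), 'rotation': array([-2.94930299, -0.02221943, -1.56116193])}
dressing_tray [([305.0, 215.0, 150.0, 107.0], 0.79)]
case [([307.0, 197.0, 94.0, 33.0], 0.91), ([248.0, 190.0, 23.0, 24.0], 0.37), ([497.0, 261.0, 74.0, 122.0], 0.17)]
round_bottle [([304.0, 230.0, 35.0, 36.0], 0.96), (
[... 776 characters left out ...]
+00,  0.00000000e+00,
         1.00000000e+00]])}
{'t': 1.0, 'joint_pos': array([ 1.16339352,  0.33222467, -0.0646824 ,  1.46009437,  0.02157169,
        1.34991587, -0.08846716]), 'dq': array([-0.00084112,  0.00012266, -0.00014845,  0.0004476 , -0.00049009,
       -0.0004889 ,  0.00100727]), 'tau': array([ 1.16880019e-03, -6.25244951e+01,  4.99595725e-02, -3.91827929e+01,
        1.64472830e-02,  1.90858860e-03,  2.25532472e-05]), 'ee_pos': array([ 0.23462253, -0.57929932,  0.40472475]), 'orientation': array([ 2.24761217,  1.57073318, -0.50916455]), 'force': array([0.75871313, 0.28382217, 0.0606917 ]), 'torque': array([0.04488569, 0.00725894, 0.0151837 ]), 'finger_gap': 0.08571485939395661}
```

View pics/top0.png

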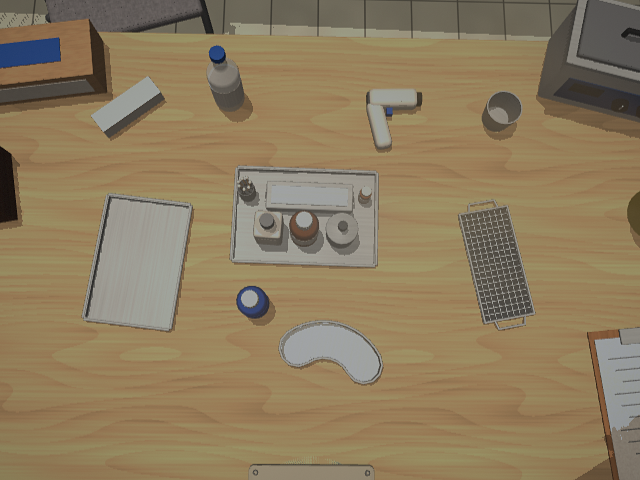

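View pics/scene0.png

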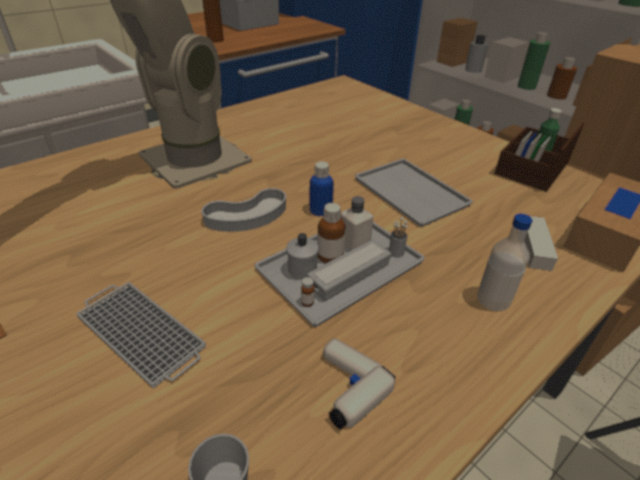

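The networks and the pictures agree on the things that matter:
- **Wanted, in the top view:** amber round bottle (304,226), square bottle (267,226), jar (342,230), case (309,196), swab pot (247,189), vial (365,193), side tray (137,262), basket (497,263).
- **Look-alikes to avoid:** blue round bottle (252,302), large bottle with blue cap (224,80), white box (127,105), grey cup (501,110).

Next I measure positions from the top depth image.

```bash
cat > h.py <<'E'
from station import *
import numpy as np, cv2
from scipy.spatial.transform import Rotation as R
def cam(n,st=None):
    m=camera_model(n); f=240/np.tan(np.radians(m["vertical_fov"])/2)
    if n=="wrist":
        T=np.eye(4);T[:3,:3]=R.from_euler("xyz",st["orientation"]).as_matrix();T[:3,3]=st["ee_pos"]
        T=T@m["T_tool_cam"]; return f,m["cx"],m["cy"],T[:3,:3],T[:3,3]
    return f,m["cx"],m["cy"],R.from_euler("xyz",m["rotation"]).as_matrix(),np.array(m["position"])
def cloud(c,d):
    f,cx,cy,Rm,p=c; v,u=np.mgrid[:480,:640]
    X=np.dstack([(u-cx)/f*d,(v-cy)/f*d,d])@Rm.T+p; X[d<=0]=np.nan; return X
def onplane(c,uv,z):
    f,cx,cy,Rm,p=c; r=np.array([(uv[0]-cx)/f,(uv[1]-cy)/f,1])@Rm.T
    return p+r*(z-p[2])/r[2]
E
python3 - <<'E'
from h import *
d=np.load("pics/top0.npy"); c=cam("top"); X=cloud(c,d)
Z=X[...,2]; print("desk z",np.nanmedian(Z[400:450,100:200]))
def reg(name,u0,u1,v0,v1,z0,z1):
    P=X[v0:v1,u0:u1].reshape(-1,3); P=P[(P[:,2]>z0)&(P[:,2]<z1)]
    if len(P)<5: print(name,len(P)); return
    (cx,cy),s,a=cv2.minAreaRect((P[:,:2]*1000).astype(np.float32))
    cc,r=cv2.minEnclosingCircle((P[:,:2]*1000).astype(np.float32))
    print(name,len(P),"rect",np.round([cx,cy,*s,a],1),"mean",np.round(P.mean(0)*1000,1),"circ r",round(r,1), "z",np.round(np.percentile(P[:,2],[5,95])*1000))
reg("round cap",285,322,205,245,.113,.14)
reg("sq cap",250,285,205,245,.103,.13)
reg("jar knob",325,360,210,250,.08,.1)
reg("jar lid",325,360,210,250,.055,.074)
reg("case",262,355,178,212,.032,.042)
reg("vial",352,374,180,206,.05,.07)
reg("swab",236,260,176,204,.03,.1)
reg("blue",235,270,285,320,.113,.14)
for n in ("side tray",[(106,194),(191,203),(171,330),(83,321)]),("dress",[(236,167),(379,171),(377,267),(231,265)]),("basket",[(459,213),(506,206),(534,314),(485,322)]):
    pts=np.array([onplane(c,p,.013)[:2]*1000 for p in n[1]],np.float32); print(n[0],cv2.minAreaRect(pts),pts.mean(0).round(),pts.round().tolist())
E
```

```text
desk z -0.000874492915780567
round cap 232 rect [551.1  20.   30.1  29.6  17.3] mean [550.3  20.3 123.4] circ r 15.9 z [120. 127.]
sq cap 172 rect [551.2  87.5  23.7  25.4  89.2] mean [550.8  87.6 113.1] circ r 13.2 z [106. 117.]
jar knob 78 rect [549.5 -51.4  16.6  16.6  64. ] mean [548.7 -51.2  89.4] circ r 8.8 z [85. 93.]
jar lid 731 rect [549.2 -51.5  60.1  59.2   0.7] mean [547.5 -51.   64.5] circ r 31.1 z [60. 69.]
case 2337 rect [619.2  10.5 169.8  57.1  88.7] mean [618.5  10.6  36.4] circ r 88.0 z [33. 40.]
vial 92 rect [624.5 -98.8  19.4  19.   35. ] mean [624.1 -98.5  57.3] circ r 10.2 z [53. 61.]
swab 296 rect [629.7 134.2  33.5  33.2  58.5] mean [627.5 133.4  56.3] circ r 17.7 z [37. 83.]
blue 241 rect [409.1 113.6  28.6  29.8  22.2] mean [408.9 113.2 120.8] circ r 15.4 z [117. 124.]
side tray ((489.6493225097656, 340.77020263671875), (169.421142578125, 251.55947875976562), 84.54463958740234) [490. 341.] [[623.0, 413.0], [607.0, 244.0], [357.0, 270.0], [372.0, 437.0]]
dress ((581.4522705078125, 15.300857543945312), (288.4116516113281, 199.24526977539062), 89.29264831542969) [582.  16.] [[683.0, 158.0], [679.0, -130.0], [483.0, -124.0], [484.0, 161.0]]
basket ((494.8918151855469, -358.7347717285156), (222.1143798828125, 97.61669158935547), 11.125338554382324) [ 495. -359.] [[594.0, -289.0], [610.0, -385.0], [395.0, -428.0], [379.0, -332.0]]
```

```bash
cat >> h.py <<'E'
def down(yaw):  # tool pointing down, jaw axis (tool y) at angle yaw in the world
    y=np.array([np.cos(yaw),np.sin(yaw),0]); x=np.array([0,0,-1.])
    return R.from_matrix(np.column_stack([x,y,np.cross(x,y)])).as_euler("xyz")
E
python3 - <<'E'
from h import *
s=get_state(); M=R.from_euler("xyz",s["orientation"]).as_matrix(); print("tool y",M[:,1].round(2),"z",M[:,2].round(2))
a=np.radians
for nm,p,ys in [("row",(.55,.02,.28),(-1,179)),("rowlift",(.55,-.05,.43),(-1,179)),("side far",(.565,.375,.28),(-1,179)),("side2",(.41,.3,.43),(-1,179)),("side3",(.57,.38,.43),(-1,179)),("case",(.619,.01,.188),(-1,179)),("basket",(.495,-.359,.188),(101,-79))]:
    for y in ys:
        q=ik(p,down(a(y))); print(nm,y,None if q is None else np.round(q,2))
E
```

```text
tool y [ 0.38 -0.93  0.  ] z [-0.93 -0.38 -0.  ]
row -1 [ 0.52  0.38 -0.76  1.78  0.29  1.11 -0.35]
row 179 [ 0.85  0.6  -1.24  1.76  0.61  1.23  2.57]
rowlift -1 [ 0.61  0.22 -0.69  1.59  0.14  1.38 -0.12]
rowlift 179 None
side far -1 [-0.04  0.72 -0.93  1.41  0.58  1.3  -1.02]
side far 179 [ 0.1   0.91 -1.25  1.4   0.86  1.43  1.98]
side2 -1 [ 0.25  0.18 -1.07  1.68  0.16  1.37 -0.86]
side2 179 [ 0.39  0.24 -1.25  1.68  0.23  1.39  2.23]
side3 -1 [ 0.02  0.73 -1.2   1.19  0.67  1.62 -1.04]
side3 179 [ 0.04  0.76 -1.25  1.19  0.72  1.64  2.08]
case -1 [ 0.41  0.62 -0.65  1.66  0.42  1.01 -0.4 ]
case 179 [ 0.76  0.95 -1.25  1.64  0.94  1.27  2.45]
basket 101 [ 1.01  0.58 -0.59  1.68  0.37  0.99  2.06]
basket -79 [ 0.72  0.52 -0.21  1.7   0.13  0.94 -0.92]<sys>:0: UserWarning: Gimbal lock detected. Setting third angle to zero since it is not possible to uniquely determine all angles.
```

```bash
python3 -W ignore - <<'E'
from h import *
move_pose((.575,.015,.45),down(np.radians(-1)))
s=get_state(); p,d=get_image("wrist"); c=cam("wrist",s); X=cloud(c,d); np.save("pics/w1.npy",X)
cv2.imwrite("pics/w1.png",p[:,:,::-1]); print(s["t"],s["ee_pos"])
for nm,(x,y),r,z0,z1 in [("round",(.551,.020),.03,.113,.14),("sq",(.551,.0875),.03,.103,.13),("sqshoulder",(.551,.0875),.04,.07,.095),("knob",(.5495,-.0514),.02,.08,.1),("lid",(.5495,-.0514),.04,.055,.074),("case",(.619,.0105),.1,.03,.042),("vial",(.6245,-.0988),.02,.05,.07),("swab",(.63,.134),.03,.03,.1)]:
    P=X.reshape(-1,3); P=P[(np.hypot(P[:,0]-x,P[:,1]-y)<r)&(P[:,2]>z0)&(P[:,2]<z1)]
    if len(P)<5: print(nm,len(P));continue
    cc=cv2.minAreaRect((P[:,:2]*1000).astype(np.float32)); print(nm,len(P),np.round([*cc[0],*cc[1],cc[2]],1),"z",np.round(np.percentile(P[:,2],[5,50,95])*1000))
E
```

```text
3.4417 [0.57515777 0.0136865  0.44979314]
round 1424 [551.4  19.   31.   30.8   7.2] z [120. 125. 126.]
sq 1128 [552.3  86.4  25.2  25.1  88.9] z [113. 115. 116.]
sqshoulder 3238 [552.1  86.4  52.1  51.4  86.5] z [77. 81. 88.]
knob 394 [550.  -52.6  17.3  17.3  42.2] z [82. 91. 92.]
lid 3017 [550.  -52.6  61.1  60.7  24.4] z [62. 66. 69.]
case 11096 [589.    3.8 184.8 117.5  88.5] z [35. 37. 39.]
vial 367 [ 6.247e+02 -9.950e+01  1.860e+01  1.910e+01  1.000e-01] z [53. 59. 60.]
swab 1666 [629.4 132.6  32.9  32.5  87.9] z [42. 52. 85.]
```

View pics/w1.png

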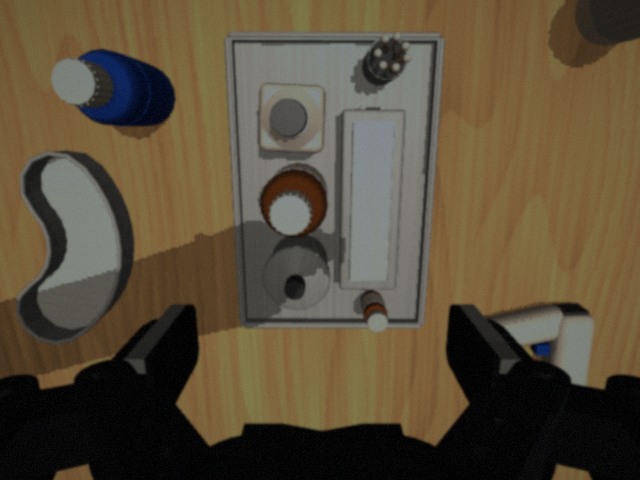

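The wrist view shows the amber cap at (291,213), the square bottle's cap at (290,117), the jar knob at (294,287), the case at (372,200) and the blue decoy at (75,80). Both cameras agree to about 1.3 mm. Next I check how far the fingertips reach at different openings.

```bash
python3 -W ignore - <<'E'
from h import *
T=camera_model("wrist")["T_tool_cam"]; c0=cam("wrist",get_state())
cT=(c0[0],c0[1],c0[2],T[:3,:3],T[:3,3])
for g in (.085,.062,.030,.018):
    gripper_to(g,60); p,d=get_image("wrist"); X=cloud(cT,d).reshape(-1,3)
    P=X[(X[:,0]<.22)&(X[:,0]>.1)&(abs(X[:,1])<.075)&(abs(X[:,2])<.03)]
    print(g,round(get_state()["finger_gap"],4),len(P),np.nanpercentile(P[:,0],[50,95,99,100]).round(4), "y",np.abs(P[P[:,0]>.15][:,1]).min().round(4) if (P[:,0]>.15).any() else None, "z",np.percentile(P[:,2],[1,99]).round(3))
print(get_state()["t"])
E
```

```text
0.085 0.085 31809 [0.1094 0.1502 0.157  0.1617] y 0.0415 z [-0.016  0.011]
0.062 0.0621 35487 [0.1138 0.1538 0.1629 0.1685] y 0.0301 z [-0.016  0.011]
0.03 0.0298 36243 [0.1164 0.1543 0.166  0.1739] y 0.0144 z [-0.017  0.012]
0.018 0.0182 36241 [0.1162 0.1527 0.1652 0.174 ] y 0.0085 z [-0.017  0.011]
4.95
```

The quoted 173 mm is the shut geometry: at 30 mm opening the tips reach 173.5 mm, and at 62 mm they reach 168.5 mm. I start with the square bottle.

```bash
cat >> h.py <<'E'
Y0=np.radians(-1)
HOME={"sq":(.5518,.0870,.2645),"round":(.5513,.0195,.2745),"jar":(.5498,-.0520,.2455)}
a=np.radians(-5.7); C=np.array([.4896,.3408]); U=np.array([np.cos(a),np.sin(a)]); V=np.array([-U[1],U[0]])
SLOT={k:C+U*i+V*j for k,i,j in (("sq",-.075,.03),("round",0,-.03),("jar",.075,.03))}
LIFT=.08
def go(x,y,z,v): servo_line((x,y,z),velocity=v)
def rep(t):
    s=get_state(); print(t,"t",round(s["t"],2),"ee",s["ee_pos"].round(4),"gap",round(s["finger_gap"],4),"F",np.round(s["force"],1),flush=True)
def carry(k,src,dst,openg=.055,up=None):
    z=HOME[k][2]; s=get_state()["ee_pos"]
    gripper_to(openg,40)
    zt=max(s[2],z+LIFT)
    if s[2]<z+LIFT-.005: go(s[0],s[1],zt,.25)
    go(src[0],src[1],zt,.4)
    go(src[0],src[1],z,.2); pause(.15); rep(k+" above")
    gripper_to(.0,40); rep(k+" grip")
    if get_state()["finger_gap"]<.01: raise SystemExit("missed")
    go(src[0],src[1],z+LIFT,.2); rep(k+" lifted")
    go(dst[0],dst[1],z+LIFT,.3)
    go(dst[0],dst[1],z+.0008,.12); pause(.2); rep(k+" down")
    gripper_to(openg,40); go(dst[0],dst[1],z+.05,.2); rep(k+" left")
def shot(n,f):
    s=get_state(); p,d=get_image(n); cv2.imwrite(f"pics/{f}.png",p[:,:,::-1]); return p,cloud(cam(n,s),d)
E
python3 -W ignore - <<'E'
from h import *
carry("sq",HOME["sq"],SLOT["sq"]); shot("scene","sc1")
E
```

```text
sq above t 6.96 ee [0.5522 0.0871 0.2656] gap 0.0548 F [ 0.  -0.1 -0.7]
sq grip t 7.33 ee [0.552 0.087 0.265] gap 0.0249 F [-0.4 -0.3  4.3]
sq lifted t 7.88 ee [0.5515 0.0867 0.3434] gap 0.0246 F [-0.8 -0.4 -2.2]
sq down t 10.11 ee [0.4181 0.378  0.2653] gap 0.0249 F [ 0.1  0.3 -1.3]
sq left t 10.91 ee [0.4181 0.3783 0.3154] gap 0.0546 F [-0.1  0.4 -0.8]
```

View pics/sc1.png

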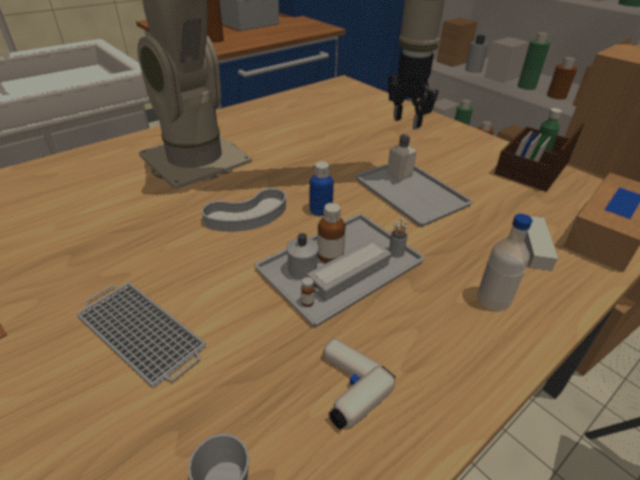

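The square bottle stands upright in the side tray at (402,160). There is plenty of time left. Next come the round bottle and the jar, then a close look at the case.

```bash
python3 -W ignore - <<'E'
from h import *
carry("round",HOME["round"],SLOT["round"]); carry("jar",HOME["jar"],SLOT["jar"],.045)
s=get_state()["ee_pos"]; go(s[0],s[1],.36,.2); go(.58,.02,.43,.3); pause(.3)
p,X=shot("wrist","w2"); P=X.reshape(-1,3)
Q=P[(P[:,2]>.03)&(P[:,2]<.042)&(abs(P[:,0]-.619)<.045)&(abs(P[:,1]-.01)<.095)]
print(cv2.minAreaRect((Q[:,:2]*1000).astype(np.float32)))
shot("scene","sc2"); rep("end")
E
python3 -c "
import cv2,numpy as np
a=cv2.imread('pics/w2.png');b=cv2.imread('pics/sc2.png')
cv2.imwrite('pics/c2.png',np.vstack([cv2.resize(a,(400,300)),b[120:320,200:600]]))"
```

```text
round above t 13.29 ee [0.5518 0.0201 0.2762] gap 0.0554 F [-0.9  0.2  0.5]
round grip t 13.64 ee [0.5516 0.0195 0.2755] gap 0.0286 F [-0.2 -0.5  6.8]
round lifted t 14.19 ee [0.551  0.0193 0.3535] gap 0.0287 F [ 0.6 -0.4 -3.2]
round down t 16.34 ee [0.4867 0.3108 0.2752] gap 0.0286 F [-0.5  0.2 -1.4]
round left t 17.12 ee [0.4867 0.3111 0.3254] gap 0.0553 F [ 0.2 -0.8 -0.3]
jar above t 19.16 ee [ 0.5505 -0.0515  0.2472] gap 0.0453 F [-0.6 -0.   0.2]
jar grip t 19.52 ee [ 0.55   -0.052   0.2464] gap 0.0163 F [-2.3  0.4  6.2]
jar lifted t 20.07 ee [ 0.5494 -0.0522  0.3246] gap 0.016 F [ 0.6  0.1 -2.5]
jar down t 22.62 ee [0.5673 0.3631 0.2462] gap 0.0162 F [-1.1 -0.7  0.1]
jar left t 23.41 ee [0.5673 0.3634 0.2965] gap 0.045 F [-0.   0.5 -1.7]
((619.80810546875, 8.719795227050781), (173.5782012939453, 56.2486572265625), 88.62171173095703)
end t 25.6 ee [0.58   0.0204 0.4299] gap 0.0449 F [ 0.6  0.  -0.3]
```

View pics/c2.png

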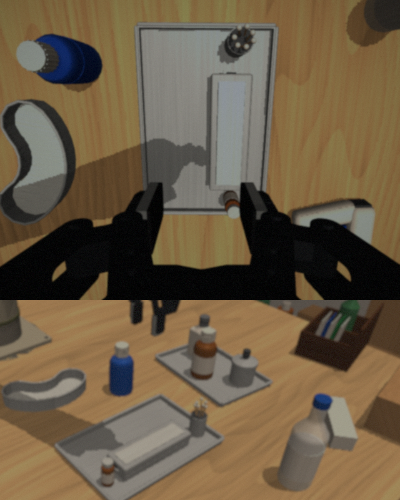

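All three stand in the side tray and the case is free, at (619.6, 9.5) mm with yaw 88.6°. Next I move the case to the basket.

```bash
python3 -W ignore - <<'E'
from h import *
cx,cy,z=.6196,.0095,.186
gripper_to(.070,80)
move_pose((cx,cy,z+.1),down(np.radians(-1.35)))
go(cx,cy,z,.12); pause(.2); rep("at case")
gripper_to(0,80); rep("grip")
if get_state()["finger_gap"]<.05: raise SystemExit("missed")
go(cx,cy,z+.13,.15); rep("lifted")
servo_line((.495,-.359,z+.1),velocity=.2,rot=down(np.radians(-78.8))); pause(.3); rep("over")
shot("top","t3"); shot("scene","sc3")
E
python3 -c "
import cv2,numpy as np
a=cv2.imread('pics/t3.png');b=cv2.imread('pics/sc3.png')
cv2.imwrite('pics/c3.png',np.hstack([cv2.resize(a[180:400,400:580],(360,440)),cv2.resize(b[180:400,60:280],(440,440))]))"
```

```text
at case t 27.8 ee [0.6199 0.0095 0.1867] gap 0.07 F [-0.4  0.  -0. ]
grip t 28.07 ee [0.62   0.0095 0.1869] gap 0.0544 F [-0.7  0.4  6.6]
lifted t 29.09 ee [0.6192 0.0093 0.3148] gap 0.0547 F [ 0.   0.1 -4.1]
over t 31.49 ee [ 0.4951 -0.3588  0.286 ] gap 0.0547 F [ 0.3  0.5 -3.9]
```

View pics/c3.png

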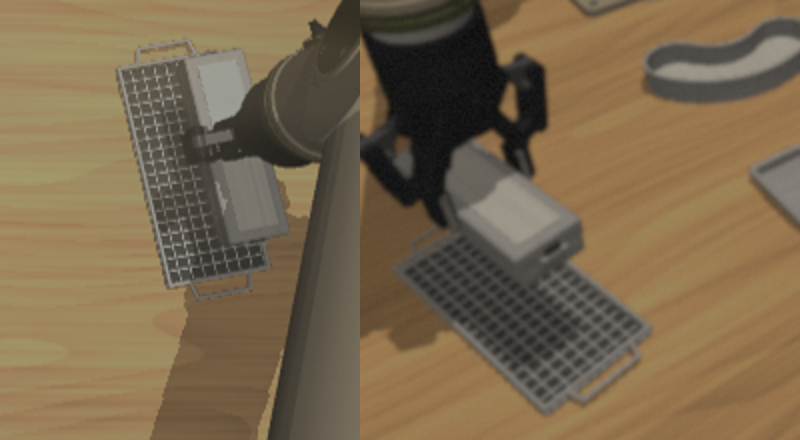

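The case hangs level and parallel to the basket; its offset in the top view fits the parallax at that height. I lower it and check.

```bash
python3 -W ignore - <<'E'
from h import *
x,y,z=.495,-.359,.186
go(x,y,z+.003,.12); go(x,y,z,.02); pause(.3); rep("down")
gripper_to(.068,40); pause(.2); go(x,y,z+.13,.2); rep("left")
# back off so that both cameras see the case
move_pose((.53,-.12,.40),down(Y0)); pause(.2)
p,X=shot("top","t4"); shot("scene","sc4"); P=X[190:340,430:560].reshape(-1,3)
Q=P[(P[:,2]>.028)&(P[:,2]<.045)]; print(cv2.minAreaRect((Q[:,:2]*1000).astype(np.float32)),np.percentile(Q[:,2],[2,50,98]).round(4)); rep("end")
E
python3 -c "
import cv2,numpy as np
a=cv2.imread('pics/t4.png');b=cv2.imread('pics/sc4.png')
cv2.imwrite('pics/c4.png',np.hstack([cv2.resize(a[180:400,400:580],(360,440)),cv2.resize(b[120:400,60:340],(440,440))]))"
```

```text
down t 33.15 ee [ 0.4955 -0.3593  0.1869] gap 0.0541 F [ 0.7 -0.3  5.8]
left t 34.44 ee [ 0.4946 -0.3589  0.3147] gap 0.0681 F [-0.3 -0.  -0.8]
((497.263671875, -376.5868835449219), (172.6107940673828, 37.05382537841797), 3.8226583003997803) [0.0317 0.0364 0.0407]
end t 35.74 ee [ 0.5299 -0.1208  0.3996] gap 0.068 F [-0.2  0.9  0.9]
```

View pics/c4.png

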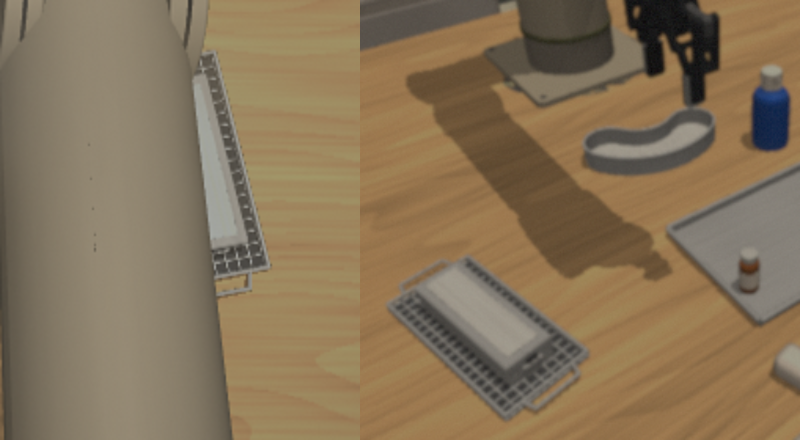

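The case lies flat inside the basket. Now the jar, the round bottle and the square bottle go back, in that order, so that no path is blocked.

```bash
python3 -W ignore - <<'E'
from h import *
carry("jar",SLOT["jar"],HOME["jar"],.045)
carry("round",SLOT["round"],HOME["round"]); carry("sq",SLOT["sq"],HOME["sq"])
s=get_state()["ee_pos"]; go(s[0],s[1],.40,.25)
move_pose((.575,.015,.45),down(Y0)); pause(.3)
p,X=shot("wrist","w5"); P0=X.reshape(-1,3)
for nm,(x,y),r,z0,z1 in [("round",(.551,.020),.03,.113,.14),("sq",(.551,.0875),.03,.103,.13),("sqshoulder",(.551,.0875),.04,.07,.095),("knob",(.5495,-.0514),.02,.08,.1),("lid",(.5495,-.0514),.04,.055,.074),("vial",(.6245,-.0988),.02,.05,.07),("swab",(.63,.134),.03,.03,.1)]:
    P=P0[(np.hypot(P0[:,0]-x,P0[:,1]-y)<r)&(P0[:,2]>z0)&(P0[:,2]<z1)]
    cc=cv2.minAreaRect((P[:,:2]*1000).astype(np.float32)); print(nm,len(P),np.round([*cc[0],*cc[1],cc[2]],1))
rep("end")
move_pose((.30,.25,.45),down(Y0)); pause(.2)
p,X=shot("top","t5"); shot("scene","sc5"); P=X[190:340,440:560].reshape(-1,3)
Q=P[(P[:,2]>.028)&(P[:,2]<.045)]; print("case",cv2.minAreaRect((Q[:,:2]*1000).astype(np.float32)))
E
python3 -c "
import cv2,numpy as np
a=cv2.imread('pics/t5.png');b=cv2.imread('pics/sc5.png')
cv2.imwrite('pics/c5.png',np.hstack([cv2.resize(a,(400,300)),cv2.resize(b,(400,300))]))"
```

```text
jar above t 38.52 ee [0.5675 0.3635 0.2471] gap 0.0452 F [-0.3  0.1  0.2]
jar grip t 38.88 ee [0.5672 0.3634 0.2461] gap 0.0159 F [-1.8 -0.5  4.7]
jar lifted t 39.43 ee [0.5671 0.3629 0.3242] gap 0.0162 F [ 0.1 -0.5 -1.9]
jar down t 41.98 ee [ 0.5498 -0.0519  0.2462] gap 0.0161 F [-0.4 -0.1 -0.8]
jar left t 42.77 ee [ 0.55   -0.052   0.2963] gap 0.0452 F [-0.9  0.3 -0.6]
round above t 45.18 ee [0.4872 0.3111 0.2762] gap 0.0556 F [0.6 0.6 0.3]
round grip t 45.53 ee [0.4867 0.3113 0.2755] gap 0.0289 F [-1.6 -0.8  6.4]
round lifted t 46.08 ee [0.4865 0.3106 0.3535] gap 0.0285 F [ 0.5  0.  -2.1]
round down t 48.23 ee [0.5513 0.0196 0.2753] gap 0.0286 F [-0.3 -1.  -1.4]
round left t 49.01 ee [0.5515 0.0195 0.3253] gap 0.0549 F [0.8 0.7 0.2]
sq above t 51.28 ee [0.4185 0.3783 0.2661] gap 0.0552 F [ 0.4 -0.2  0.6]
sq grip t 51.66 ee [0.4182 0.3783 0.2653] gap 0.0246 F [ 0.5 -1.   6. ]
sq lifted t 52.21 ee [0.4179 0.3777 0.3435] gap 0.0247 F [-0.2  0.5 -2.4]
sq down t 54.43 ee [0.5518 0.0871 0.2653] gap 0.0248 F [ 0.2  0.3 -1.3]
sq left t 55.23 ee [0.552  0.087  0.3153] gap 0.0551 F [ 0.5  0.3 -0.6]
round 1415 [549.5  18.8  30.5  30.9  59.3]
sq 1117 [551.6  85.8  25.3  25.8  89. ]
sqshoulder 3249 [551.3  85.9  52.   52.1  86.5]
knob 395 [548.7 -52.9  17.3  16.9  40.9]
lid 3005 [549.  -53.1  60.6  61.3  22.5]
vial 372 [625.2 -99.8  19.   19.5  85.3]
swab 1651 [629.5 132.8  32.8  33.    2.3]
end t 56.52 ee [0.5748 0.0157 0.4496] gap 0.0549 F [-0.5  0.7 -0. ]
case ((495.5009765625, -357.77154541015625), (173.37998962402344, 58.198768615722656), 11.338974952697754)
```

View pics/c5.png

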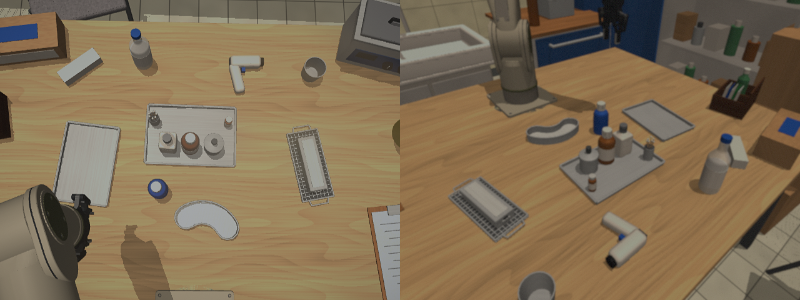

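The final pictures show all three back in their row and upright, within about 2 mm of their starting spots. The case is centred and flat in the basket, the vial and pot are where they were, and the robot is clear of everything.

```bash
python3 -c "
from station import *
print(get_state()['t']); print(sign_off())"
```

```text
58.1833
the job is handed in; nothing more can be done
None
```

The job is done and handed in at about 58 s of the 141 s allowed. The sign-off gave no verdict.

**What I did:** I lifted the square bottle, the round bottle and the jar by their caps and knob into the side tray. Then I laid the case in the basket and put the jar, round bottle and square bottle back from the same gripper poses.

**Last checks:**
- **Bottles and jar:** all three stand upright, within about 2 mm of their first measured spots. The round bottle is the farthest off, about 1.9 mm in x, which is close to the camera calibration error.
- **Case:** it lies flat and centred in the basket, at (495.5, -357.8) mm with yaw 11.3°. The basket measured (495, -359) mm and 11.1°.
- **Vial and swab pot:** both are within 1 mm of where they were.
- **Forces:** the largest wrist force I read was about 7 N, sampled between moves rather than continuously.

One reading disagreed: the first top-view fit of the case in the basket was wrong because the arm hid half of it. The repeat with the arm clear came out right.

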